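# Put the sample containers back in their fitting stands

### The job

Clear up the sample containers: first set the low steel dish upright in the stand with the large well, then stand the tall steel cup inside the dish. Also set the white-capped vial in the stand with the medium well and the red-capped bottle in the stand with the small well, before or after; all must sit upright on the floor of their places, and the little brown dropper bottle stays standing where it is.

Things in the scene. Friction and masses are not known exactly. Their poses are not given: they have to be found in the camera images.
- steel_dish: low, wide, open steel dish (free): a straight-sided round pot, outer diameter 64 mm, height 50 mm, wall 3 mm (inside 58 mm wide), floor 4 mm thick. About 0.15 kg. Origin: centre of its underside; z up along its axis. Starts upright on the bench. Grip it round the outside near the rim, at least 20 mm above its underside, so that the fingers stay clear of the stand.
- steel_cup: tall, narrow, open steel cup (free): straight-sided, outer diameter 42 mm, height 90 mm, wall 3 mm. About 0.12 kg. Origin: centre of its underside; z up along its axis. Starts upright on the bench. Standing in the dish it rises 44 mm above the dish's rim; grip it round the outside in its upper 40 mm.
- white_vial: cylindrical vial (free), clear with white contents and a ribbed white cap, body diameter 44 mm, height 106 mm. About 0.05 kg. Origin: centre of its underside; z up along its axis. Starts upright on the bench. Grip round the body, for instance 60 mm above its underside.
- red_cap_bottle: small whitish bottle with a red cap (free; not the brown red-capped one far back), body diameter 33 mm, height 67 mm. About 0.06 kg. Origin: centre of its underside; z up along its axis. Starts upright on the bench. The body is straight up to about 40 mm, the cap is narrower. Grip about 40 mm above its underside.
- stand_large: a fixed round grey plastic stand, a ring 16 mm high with a round flat-floored well in its top, 10 mm deep (well floor 6 mm above the bench). Origin: centre of its underside, on the bench; z up. The largest of the three: outer diameter 94 mm, well diameter 76 mm. Place of the steel dish.
- stand_medium: a fixed round grey plastic stand, a ring 16 mm high with a round flat-floored well in its top, 10 mm deep (well floor 6 mm above the bench). Origin: centre of its underside, on the bench; z up. The middle one: outer diameter 73 mm, well diameter 55 mm. Place of the white vial.
- stand_small: a fixed round grey plastic stand, a ring 16 mm high with a round flat-floored well in its top, 10 mm deep (well floor 6 mm above the bench). Origin: centre of its underside, on the bench; z up. The smallest: outer diameter 61 mm, well diameter 43 mm. Place of the red-capped bottle.
- brown_dropper: little brown bottle with a black cap (free), diameter 25 mm, height 69 mm, standing among the others; not part of the job, to be left standing. Origin: centre of its underside; z up along its axis. Starts upright on the bench.

How it is judged:
By the outcome, as a careful person would: the job done as asked, in the order asked, and still so for the second after the job is handed in, with the robot touching nothing.
It also fails if it takes over 96 s, if anything falls off the work surface, if the arm or the gripper's body presses on something with over 40 N, if the wrist force passes 120 N, or if a joint passes its speed limit or range.

### The arm

A 6-joint arm with a two-finger parallel gripper is mounted at the origin on a cart in front of the work surface, level with it; the furniture and walls round the work are solid. World frame = base frame: x ahead of the robot, y to its left, z up, the work surface at z = 0. Lengths are in m, angles in rad, forces in N, time in s.
With the tool pointing down it reaches from about 0.425 to 0.95 m from the base axis. Payload 14.7 kg.
Tool frame: the origin (TCP) lies midway between the tips of the shut fingers; the grasp point (between the pads) lies 19 mm behind it (manip.grip_point_offset is the distance from the TCP to the grasp point, in m); z points along the fingers, y is the line along which they close (so a half turn about z gives the same grasp; the last joint's range is limited). The gripper opens to 85 mm and grips with 20 to 120 N. Pads are 22 mm wide; open, the fingers measure 114 mm over their backs; the gripper's body (76 mm by 85 mm) begins 54 mm behind the grasp point. The pads swing forward as they close: fully open they stand 13 mm farther back than shut.
Start: joints at [1.258, 0.48, 1.596, -0, 1.065, -0.047], TCP at [0.171, 0.627, 0.231] pointing down, gripper open.
Joint ranges: [-2.75, 2.75], [-0.82, 2.05], [0.23, 2.67], [-1.56, 4.7], [0.09, 2.69], [-2.92, 2.92]. Speed limits (rad/s): [1.89, 1.89, 2.39, 3.01, 3.01, 3.01].

### API

Orientations are given as a rotation vector (axis times angle).
In Python, from station import manip, cams, recognise gives the robot as it stands. The module is installed in compiled form; this text tells all that it offers.
- The arm moves only by the shell command python3 -m creep 'ROWS'. ROWS is JSON, a list of rows, each a list of 3 entries, a list of its own where there are three numbers: the shift along the tool's x, y, z in m, then the turn, a rotation vector about the tool's x, y, z in degrees, then the finger opening in m, from 0 to 0.0854. In form: [[[dx, dy, dz], [ax, ay, az], hand], ...]. A call has 1 to 5 rows; each row shifts and turns the commanded pose from where the row before left it, along the tool's axes as they then stand; what a row does not reach is not made up. A row lasts 1/12 s, in which the tool goes at most 41.7 mm and 7.16 degrees, less where a joint would pass 70% of its speed; a pose out of reach is approached as far as the arm can. A call is refused whole if a number of a shift passes 0.0417 or a number of a turn 7.16, either way. A call with a gripper value outside its range is refused whole. The fingers move at their own pace and stop on an object; the grip force is fixed at half the most. Time passes only in rows, so rows that do not move let the fingers close. It gives the time, the measured TCP pose, the force, the opening and the grip force at its end, in the units of the state.
- manip.state(): the state, without advancing time (a new reading comes with each control period).
- cams.read_camera(name): name is "side" or "top" or "wrist"; returns the picture (420x560x3 uint8, red, green, blue); there is no depth.
- cams.camera_info(name): a dict with "intrinsics" (3x3 intrinsics, pixels), "origin" and "attitude" of the camera in the world; the wrist camera has in their place "mount" (4x4, takes a point from camera to tool coordinates, whose origin is the TCP and whose axes are the flange's). Camera axes: x right, y down, z forward; pixel columns grow to the right and rows downward; lengths in m; the calibration is good to about 2 mm. A picture is of the moment at which its call begins: read the wrist's pose just before it. camera_info takes no time and is no camera call.
- manip.finish_job(): hands the job in; it is judged then, once.
Trained networks look in the newest picture that a camera, given by its name, has taken for a name from the list of things; names that differ only in an ending like _2 or _b are one class to them, and where a whole thing is asked for, a point or a joint stands for the part that bears it (a point fixed in the world has none). Each returns a list of dicts, best first, with "score" (0 to 1); they miss things now and then, are a little off and sometimes report something else, mostly with a low value. They report only what shows in the picture. A call takes as long as a camera call.
- recognise(camera, thing): "location" ([x, y, z] in m, in the coordinates of the camera as it stood for that picture, good to about 4 mm: the middle of the surface that is visible of it).
The state is a dict: "clock": time; "joint_positions": joint angles; "joint_velocities": joint speeds; "tau": joint torques, N m; "ee_pos": TCP position; "eef_rot": TCP orientation; "wrist_force": force on the tool from outside, world axes, zero at the start; "ft_torque": the same for the moment, N m; "finger_gap": finger opening in m; "gripper_force": force on a finger pad.
Only numpy, scipy, OpenCV 4.12 (cv2) and the standard library are available. Lean on these libraries where they do the work, as an engineer would, in place of code of your own. Each camera call takes 0.05 s, during which the arm holds its last target. There are 200 camera calls.

## Working session

There is one attempt and no reset: what is moved stays moved. The work goes in short steps, Python scripts to look and compute and a shell command to move; the robot and the scene stay as the last step left them, time stands still between calls to the robot, and variables do not carry over. Pictures are saved under pics/ and viewed, at most 14 in all, crops included, and the job is handed in when it is done.

```bash
mkdir -p pics; cat > h.py <<'E'
import numpy as np, cv2
from scipy.spatial.transform import Rotation as R
from station import manip, cams, recognise
def campose(n):
    i=cams.camera_info(n)
    if 'mount' in i:
        s=manip.state(); T=np.eye(4); T[:3,:3]=R.from_rotvec(s['eef_rot']).as_matrix(); T[:3,3]=s['ee_pos']
        return T@np.array(i['mount']), np.array(i['intrinsics'])
    T=np.eye(4); a=np.array(i['attitude'])
    T[:3,:3]=a if a.shape==(3,3) else R.from_rotvec(a).as_matrix(); T[:3,3]=i['origin']
    return T, np.array(i['intrinsics'])
def shot(n,f=None):
    P=campose(n); im=cams.read_camera(n)
    if f: cv2.imwrite('pics/'+f,im[:,:,::-1])
    return im,P
def world(P,p): return P[0][:3,:3]@np.array(p)+P[0][:3,3]
def pix(P,u,v,z):
    d=P[0][:3,:3]@np.linalg.inv(P[1])@[u,v,1]; o=P[0][:3,3]
    return o+d*(z-o[2])/d[2]
def proj(P,w):
    c=P[1]@(P[0][:3,:3].T@(np.array(w)-P[0][:3,3])); return c[:2]/c[2]
E
cat > a.py <<'E'
from h import *
print(manip.state()); print(cams.camera_info('top'),cams.camera_info('side'))
for n in ('top','side'):
    im,P=shot(n,n+'1.png')
    for t in 'steel_dish steel_cup white_vial red_cap_bottle stand_large stand_medium stand_small brown_dropper'.split():
        print(n,t,[(round(r['score'],2),world(P,r['location']).round(3),proj(P,world(P,r['location'])).round()) for r in recognise(n,t)[:2]])
E
python3 a.py
```

```text
{'clock': 0.0, 'joint_positions': array([ 1.25841594e+00,  4.80840530e-01,  1.59691230e+00, -5.85701710e-06,
        1.06512726e+00, -4.65983534e-02]), 'joint_velocities': array([ 0.00076338,  0.00092773,  0.00179132, -0.00095383, -0.00111261,
       -0.0002024 ]), 'tau': array([-4.75477776e-03, -9.50609207e+01, -4.30195785e+01, -6.90686884e-04,
        1.23880207e-02, -9.31111742e-06]), 'ee_pos': array([0.17057412, 0.62675482, 0.23065245]), 'eef_rot': array([-4.16227421e-01, -3.11367030e+00,  1.99110840e-03]), 'wrist_force': array([-0.61564952, -0.83413631,  0.01735172]), 'ft_torque': array([-0.03122546, -0.04215802, -0.00582224]), 'gripper_force': 0.0, 'finger_gap': 0.08559221330385783}
{'intrinsics': array([[397.84650241,   0.        , 278.60766085],
       [  0.        , 397.84650241, 204.00601932],
       [  0.        ,   0.        ,   1.        ]]), 'origin': array([0.42131326, 0.00508526, 0.90233411]), 'attitude': array([-2.14124553,  2.18558534, -0.13681778])} {'intrinsics': array([[456.07784562,   0.        , 274.0122304 ],
       [  0.        , 456.07784562, 211.82600037],

[... 660 characters left out ...]
77, 0.005]), array([200., 182.]))]
top stand_small [(0.89, array([0.58 , 0.059, 0.006]), array([251., 182.]))]
top brown_dropper []
side steel_dish [(0.76, array([0.465, 0.061, 0.026]), array([253., 182.]))]
side steel_cup [(0.75, array([0.445, 0.173, 0.063]), array([262., 126.]))]
side white_vial [(0.9, array([ 0.448, -0.067,  0.078]), array([218., 217.]))]
side red_cap_bottle [(0.91, array([ 0.574, -0.07 ,  0.046]), array([288., 248.]))]
side stand_large [(0.77, array([ 0.44 , -0.178,  0.003]), array([194., 291.]))]
side stand_medium [(0.85, array([0.581, 0.17 , 0.004]), array([324., 163.]))]
side stand_small [(0.88, array([0.578, 0.059, 0.008]), array([309., 203.]))]
side brown_dropper []
```

View pics/top1.png

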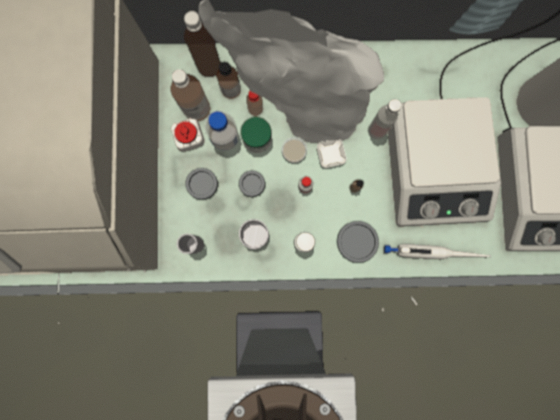

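View pics/side1.png

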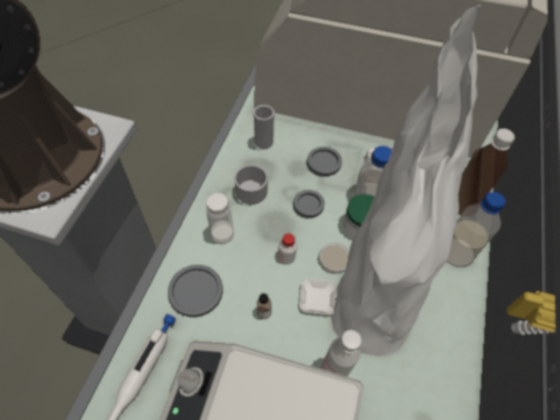

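The top view shows the stands at (357,241), (202,183) and (252,183). The cup is near (190,243), the dish at (255,235), the vial at (305,241), the red-capped bottle at (306,184) and the dropper at (356,186). The side view agrees, with a tall cabinet beside the cup. I'll enlarge both views to measure more finely.

```bash
python3 - <<'E'
from h import *
a=cv2.imread('pics/top1.png')[160:265,170:390]; cv2.imwrite('pics/top1c.png',cv2.resize(a,(792,378),interpolation=cv2.INTER_CUBIC))
a=cv2.imread('pics/side1.png')[95:325,160:350]; cv2.imwrite('pics/side1c.png',cv2.resize(a,(495,598),interpolation=cv2.INTER_CUBIC))
P=campose('top'); print(pix(P,158,268,0),pix(P,110,270,.25),pix(P,0,245,.25), pix(P,160,283,0))
E
```

```text
[0.39035235 0.2700357  0.        ] [0.39737034 0.27394656 0.25      ] [0.4412731  0.45329961 0.25      ] [0.35722885 0.26509324 0.        ]
```

View pics/top1c.png

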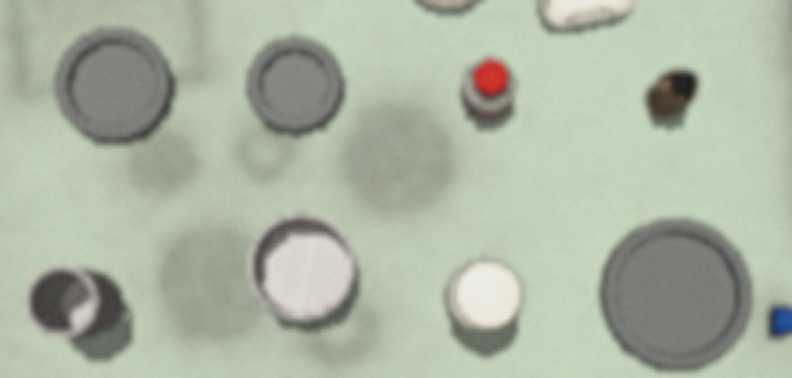

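View pics/side1c.png

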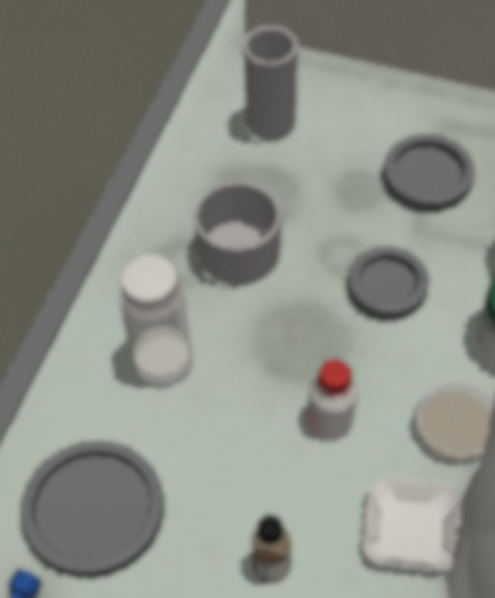

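The crops show the rims and caps clearly. I'm computing positions from both views.

```bash
python3 - <<'E'
from h import *
T=campose('top');S=campose('side')
D=dict(cup=((64,301),(271,46),.09),dish=((304,272),(238,217),.05),vial=((485,294),(150,279),.106),red=((492,77),(335,373),.067),drop=((684,84),(270,526),.069),L=((676,294),(92,507),.016),M=((114.5,86),(428,172),.016),S=((295.5,86.5),(387,283),.016))
for k,(a,b,z) in D.items():
    print(k,pix(T,170+a[0]/3.6,160+a[1]/3.6,z).round(4)[:2],pix(S,160+b[0]/2.605,95+b[1]/2.605-0,z).round(4)[:2])
s=manip.state();print(R.from_rotvec(s['eef_rot']).as_matrix().round(3)); print(cams.camera_info('wrist'))
E
```

```text
cup [0.4411 0.184 ] [0.4459 0.1844]
dish [0.4563 0.0507] [0.4654 0.0501]
vial [ 0.4397 -0.0523] [ 0.4446 -0.0562]
red [ 0.5684 -0.0629] [ 0.5725 -0.0634]
drop [ 0.5616 -0.176 ] [ 0.5665 -0.1781]
L [ 0.4394 -0.1767] [ 0.445 -0.18 ]
M [0.5763 0.1696] [0.5823 0.1643]
S [0.5737 0.0563] [0.5799 0.0515]
[[-0.965  0.263  0.   ]
 [ 0.263  0.965 -0.   ]
 [-0.    -0.    -1.   ]]
{'intrinsics': array([[293.56520418,   0.        , 276.9467339 ],
       [  0.        , 293.56520418, 210.93732648],
       [  0.        ,   0.        ,   1.        ]]), 'mount': array([[ 9.15415704e-05, -9.53114986e-01, -3.02608353e-01,
         7.75106816e-02],
       [ 9.99999973e-01,  1.51586211e-04, -1.74937408e-04,
         6.21872132e-04],
       [ 2.12606719e-04, -3.02608329e-01,  9.53114974e-01,
        -1.40809991e-01],
       [ 0.00000000e+00,  0.00000000e+00,  0.00000000e+00,
         1.00000000e+00]])}
```

```bash
python3 -m creep '[[[0,-0.026,-0.03],[0,0,-5.07],0.085],[[0,-0.026,-0.03],[0,0,-5.07],0.085],[[0,-0.026,-0.03],[0,0,-5.07],0.085],[[0,-0.026,-0.03],[0,0,0],0.085],[[0,-0.026,-0.03],[0,0,0],0.085]]'; python3 -c "
from h import *
print(R.from_rotvec(manip.state()['eef_rot']).as_matrix().round(3))"
```

```text
clock: 1.32
ee_pos: [0.1566, 0.4972, 0.3825]
eef_rot: [0.001, -3.142, 0.0]
wrist_force: [0.6, 0.3, 0.7]
finger_gap: 0.0849
gripper_force: 0.0
[[-1.    -0.001 -0.   ]
 [-0.001  1.    -0.   ]
 [ 0.    -0.    -1.   ]]
```

```bash
python3 -m creep '[[[-0.02,-0.025,0],[0,0,0],0.085],[[-0.02,-0.025,0],[0,0,0],0.085],[[-0.02,-0.025,0],[0,0,0],0.085],[[-0.02,-0.025,0],[0,0,0],0.085],[[-0.02,-0.025,0],[0,0,0],0.085]]'; python3 -m creep '[[[-0.022,-0.024,0],[0,0,0],0.085],[[-0.022,-0.024,0],[0,0,0],0.085],[[-0.022,-0.024,0],[0,0,0],0.085],[[-0.022,-0.024,0],[0,0,0],0.085],[[-0.022,-0.024,0],[0,0,0],0.085]]';  python3 -m creep '[[[-0.014,-0.038,0],[0,0,0],0.085],[[-0.014,-0.038,0],[0,0,0],0.085],[[-0.014,-0.038,0],[0,0,0],0.085],[[-0.014,-0.038,0],[0,0,0],0.085],[[-0.014,-0.038,0],[0,0,0],0.085]]'
```

```text
clock: 1.73
ee_pos: [0.2575, 0.3723, 0.3816]
eef_rot: [-0.0, 3.141, 0.001]
wrist_force: [1.5, 0.8, 0.8]
finger_gap: 0.085
gripper_force: 0.0
clock: 2.15
ee_pos: [0.3677, 0.2521, 0.3816]
eef_rot: [0.0, 3.141, 0.001]
wrist_force: [0.9, 1.2, 0.2]
finger_gap: 0.0851
gripper_force: 0.0
clock: 2.57
ee_pos: [0.437, 0.0615, 0.3816]
eef_rot: [0.0, 3.141, 0.0]
wrist_force: [0.7, 0.9, -0.1]
finger_gap: 0.0853
gripper_force: 0.0
```

```bash
python3 - <<'E'
from h import *
im,P=shot('wrist'); cv2.imwrite('pics/w1.png',cv2.resize(im[:,:,::-1],(800,600),interpolation=cv2.INTER_CUBIC)); np.savez('w1.npz',a=P[0],b=P[1])
for t in 'steel_dish steel_cup white_vial red_cap_bottle stand_large stand_medium stand_small'.split():
    print(t,[(round(r['score'],2),world(P,r['location']).round(4)) for r in recognise('wrist',t)[:2]])
E
```

```text
steel_dish [(0.9, array([0.4658, 0.0522, 0.0017]))]
steel_cup [(0.73, array([0.443 , 0.1838, 0.0586]))]
white_vial [(0.58, array([ 0.4374, -0.047 ,  0.0986])), (0.55, array([0.445 , 0.1866, 0.0559]))]
red_cap_bottle [(0.64, array([ 0.5651, -0.0587,  0.0458]))]
stand_large [(0.76, array([ 0.4411, -0.182 ,  0.0057]))]
stand_medium [(0.97, array([0.576 , 0.177 , 0.0028]))]
stand_small [(0.7, array([0.5758, 0.0603, 0.0119])), (0.48, array([0.4404, 0.1857, 0.0575]))]
```

View pics/w1.png

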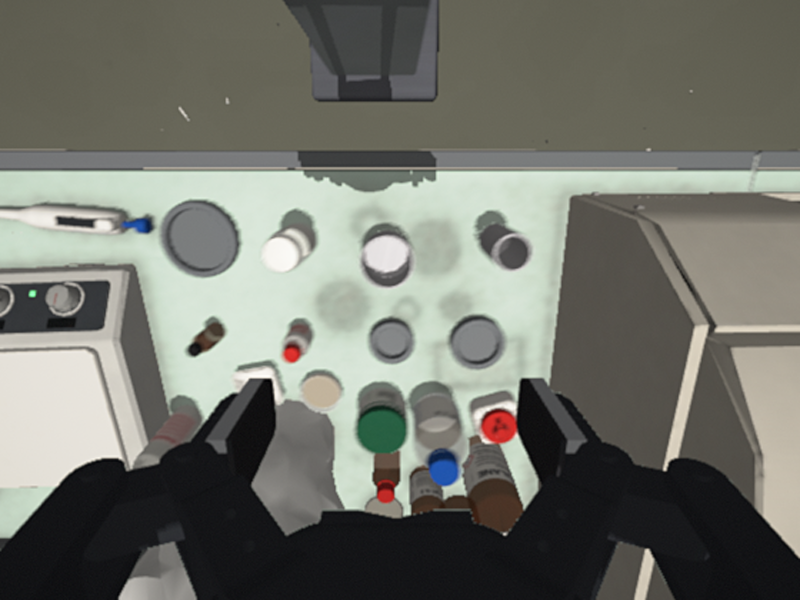

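The wrist view shows every target, in 800x600 pixels: dish rim (387,257), vial cap (280,252), cup rim (512,251), stands (200,237), (477,341) and (391,339). The red cap is at (291,354).

```bash
python3 - <<'E'
from h import *
d=np.load('w1.npz');P=(d['a'],d['b']);k=1/1.42857
for n,u,v,z in [('cup',512,251,.09),('dish',387,257,.05),('vial',280,252,.106),('red',291,354,.067),('drop',195,349,.069),('L',200,237,.016),('M',477,341,.016),('S',391,339,.016)]:
    print(n,pix(P,u*k,v*k,z).round(4)[:2])
E
```

```text
cup [0.4422 0.1834]
dish [0.4567 0.0523]
vial [ 0.4401 -0.054 ]
red [ 0.5701 -0.0621]
drop [ 0.5627 -0.174 ]
L [ 0.4391 -0.1742]
M [0.5752 0.1684]
S [0.5723 0.0561]
```

```bash
python3 -m creep '[[[-0.004,-0.002,0.04],[0,0,0],0.085],[[-0.004,-0.002,0.04],[0,0,0],0.085],[[-0.004,-0.002,0.04],[0,0,0],0.085],[[-0.004,-0.002,0.04],[0,0,0],0.085],[[-0.004,-0.002,0.04],[0,0,0],0.085]]'; python3 -m creep '[[[0,0,0.026],[0,0,0],0.085],[[0,0,0.026],[0,0,0],0.085],[[0,0,0.02],[0,0,0],0.085],[[0,0,0],[0,0,0],0.085],[[0,0,0],[0,0,0],0.085]]';python3 - <<'E'
from h import *
im,P=shot('wrist'); cv2.imwrite('pics/w2.png',im[:,:,::-1])
print(P[0],[ (r['score'],world(P,r['location'])) for r in recognise('wrist','steel_dish')])
E
```

```text
clock: 3.38
ee_pos: [0.4567, 0.0548, 0.18]
eef_rot: [-0.003, 3.14, 0.0]
wrist_force: [1.4, -0.1, -1.8]
finger_gap: 0.085
gripper_force: 0.0
clock: 3.8
ee_pos: [0.4561, 0.0544, 0.109]
eef_rot: [0.002, -3.139, 0.0]
wrist_force: [0.5, -0.5, 0.6]
finger_gap: 0.085
gripper_force: 0.0
[[-1.57205325e-03  9.53758816e-01  3.00568878e-01  3.79085989e-01]
 [ 9.99998758e-01  1.53409942e-03  3.62281221e-04  5.49160818e-02]
 [-1.15573632e-04  3.00569074e-01 -9.53760042e-01  2.49988847e-01]
 [ 0.00000000e+00  0.00000000e+00  0.00000000e+00  1.00000000e+00]] [(0.91, array([0.46984294, 0.05303178, 0.01657378]))]
```

View pics/w2.png

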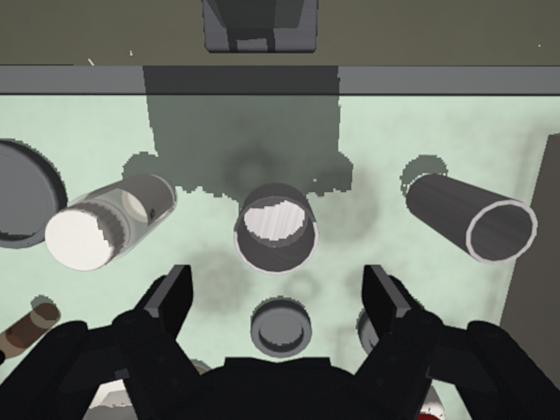

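The wrist view shows the dish between the fingers. Its rim spans columns 234 to 318, and the far edge is at row 272.

```bash
python3 - <<'E'
from h import *
P=campose('wrist')
print(pix(P,276,272,.05),pix(P,234,234,.05),pix(P,318,234,.05), 'small',pix(P,250,327,.016),pix(P,311,327,.016),pix(P,280,296,.016),pix(P,280,357,.016),manip.state()['ee_pos'])
E
```

```text
[0.49351981 0.05403121 0.05      ] [0.46203186 0.02304606 0.05      ] [0.46197202 0.08501677 0.05      ] small [0.57223191 0.02891094 0.016     ] [0.57217594 0.08760409 0.016     ] [0.53770686 0.05763353 0.016     ] [0.6082197  0.05792538 0.016     ] [0.45752076 0.05414748 0.11046076]
```

```bash
python3 -m creep '[[[-0.004,0,0.025],[0,0,0],0.085],[[0,0,0.025],[0,0,0],0.085],[[0,0,0.02],[0,0,0],0.085],[[0,0,0.016],[0,0,0],0.085],[[0,0,0.007],[0,0,0],0.085]]'; python3 -m creep '[[[0,0,0],[0,0,0],0.04],[[0,0,0],[0,0,0],0.04],[[0,0,0],[0,0,0],0.04],[[0,0,0],[0,0,0],0.04],[[0,0,0],[0,0,0],0.04]]'; python3 -m creep '[[[0,0,0],[0,0,0],0.04],[[0,0,0],[0,0,0],0.04],[[0,0,0],[0,0,0],0.04]]'
```

```text
clock: 4.32
ee_pos: [0.4612, 0.0537, 0.016]
eef_rot: [-0.0, 3.141, 0.0]
wrist_force: [-0.9, -0.8, 0.4]
finger_gap: 0.0851
gripper_force: 0.0
clock: 4.73
ee_pos: [0.4617, 0.0536, 0.0178]
eef_rot: [0.001, 3.139, 0.0]
wrist_force: [-1.6, 0.2, 11.7]
finger_gap: 0.0631
gripper_force: 66.8
clock: 4.98
ee_pos: [0.4617, 0.0536, 0.0178]
eef_rot: [0.0, 3.14, 0.0]
wrist_force: [-2.1, 1.5, 11.9]
finger_gap: 0.063
gripper_force: 66.8
```

```bash
python3 -m creep '[[[0,0,-0.015],[0,0,0],0.04],[[0,0,-0.03],[0,0,0],0.04],[[0,0,-0.04],[0,0,0],0.04],[[0,0,-0.04],[0,0,0],0.04],[[0,0,-0.035],[0,0,0],0.04]]'; python3 -m creep '[[[0.004,-0.025,0],[0,0,0],0.04],[[0.004,-0.038,0],[0,0,0],0.04],[[0.004,-0.038,0],[0,0,0],0.04],[[0.004,-0.025,0],[0,0,0],0.04],[[0.003,-0.005,0],[0,0,0],0.04]]'; python3 -m creep '[[[0,0,0],[0,0,0],0.04],[[0,0,0],[0,0,0],0.04]]'; python3 - <<'E'
from h import *
im,P=shot('wrist'); cv2.imwrite('pics/w3.png',im[:,:,::-1]); np.savez('w3.npz',a=P[0],b=P[1])
print([ (r['score'],world(P,r['location'])) for r in recognise('wrist','stand_large')])
E
```

```text
clock: 5.4
ee_pos: [0.4609, 0.0535, 0.1797]
eef_rot: [0.0, 3.14, 0.0]
wrist_force: [1.6, 0.1, -2.7]
finger_gap: 0.0632
gripper_force: 66.7
clock: 5.82
ee_pos: [0.4419, -0.0807, 0.1776]
eef_rot: [0.004, 3.139, -0.002]
wrist_force: [-0.1, 0.5, -1.3]
finger_gap: 0.0632
gripper_force: 66.7
clock: 5.98
ee_pos: [0.4419, -0.0774, 0.177]
eef_rot: [0.003, 3.141, -0.0]
wrist_force: [-0.2, 0.8, -1.9]
finger_gap: 0.0633
gripper_force: 66.7
[(0.93, array([ 0.44398695, -0.18031691,  0.00298325]))]
```

View pics/w3.png

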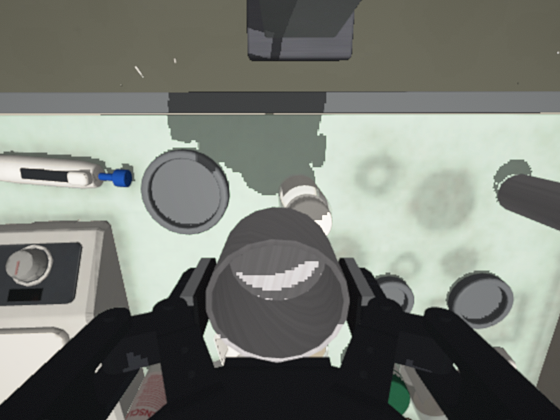

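The wrist view shows the large stand spanning columns 141 to 229 and rows 147 to 235. The dish is held level, with its rim at columns 207 to 348.

```bash
python3 - <<'E'
from h import *
d=np.load('w3.npz');P=(d['a'],d['b'])
print('L',pix(P,185,147,.016),pix(P,185,235,.016),pix(P,141,191,.016),pix(P,229,191,.016));print('M',pix(P,480,270,.016),pix(P,480,328,.016),pix(P,447,299,.016),pix(P,514,299,.016),'blue',pix(P,132,178,.02),manip.state()['ee_pos'])
z=.177+.032; print('dish', pix(P,277,358,z),pix(P,207,290,z),pix(P,348,290,z))
E
```

```text
L [ 0.3926389  -0.16948142  0.016     ] [ 0.48827848 -0.17871883  0.016     ] [ 0.43815448 -0.22034069  0.016     ] [ 0.43829374 -0.12742883  0.016     ]
M [0.53224367 0.15705031 0.016     ] [0.61262208 0.17379536 0.016     ] [0.57097698 0.12578106 0.016     ] [0.57109444 0.20567385 0.016     ] blue [ 0.4234417 -0.2257353  0.02     ] [ 0.44199071 -0.07660861  0.17665888]
dish [ 0.47035851 -0.07681871  0.209     ] [ 0.43421738 -0.10652347  0.209     ] [ 0.43430567 -0.04658454  0.209     ]
```

```bash
python3 -m creep '[[[0,-0.02,0],[0,0,0],0.04],[[0,-0.03,0],[0,0,0],0.04],[[0,-0.03,0],[0,0,0],0.04],[[0,-0.0195,0],[0,0,0],0.04],[[0,0,0],[0,0,0],0.04]]'; python3 -m creep '[[[0,0,0.02],[0,0,0],0.04],[[0,0,0.035],[0,0,0],0.04],[[0,0,0.035],[0,0,0],0.04],[[0,0,0.025],[0,0,0],0.04],[[0,0,0.017],[0,0,0],0.04]]'; python3 -m creep '[[[0,0,0],[0,0,0],0.04],[[0,0,0],[0,0,0],0.04]]'
```

```text
clock: 6.5
ee_pos: [0.4428, -0.179, 0.1765]
eef_rot: [0.001, 3.14, -0.002]
wrist_force: [-0.2, 0.7, -0.8]
finger_gap: 0.0627
gripper_force: 66.8
clock: 6.92
ee_pos: [0.4411, -0.1751, 0.0421]
eef_rot: [0.002, -3.139, -0.002]
wrist_force: [-1.0, 0.2, -1.3]
finger_gap: 0.0632
gripper_force: 66.7
clock: 7.08
ee_pos: [0.4415, -0.1757, 0.0439]
eef_rot: [0.002, -3.14, -0.002]
wrist_force: [-0.1, -0.7, -1.2]
finger_gap: 0.0631
gripper_force: 66.8
```

Dish underside should be about 26 mm above the bench. I'll lower it gently until contact.

```bash
python3 -m creep '[[[0,0,0.005],[0,0,0],0.04],[[0,0,0.005],[0,0,0],0.04],[[0,0,0.003],[0,0,0],0.04],[[0,0,0.002],[0,0,0],0.04],[[0,0,0],[0,0,0],0.04]]'; python3 -m creep '[[[0,0,0.002],[0,0,0],0.04],[[0,0,0.002],[0,0,0],0.04],[[0,0,0],[0,0,0],0.04]]'
```

```text
clock: 7.5
ee_pos: [0.4418, -0.177, 0.0293]
eef_rot: [0.001, 3.141, -0.0]
wrist_force: [-0.6, -0.1, -1.9]
finger_gap: 0.0632
gripper_force: 66.8
clock: 7.75
ee_pos: [0.4417, -0.177, 0.0251]
eef_rot: [-0.001, -3.142, -0.0]
wrist_force: [-0.5, 0.1, -1.9]
finger_gap: 0.0632
gripper_force: 66.8
```

```bash
python3 -m creep '[[[0,0,0.001],[0,0,0],0.04],[[0,0,0.0005],[0,0,0],0.04],[[0,0,0],[0,0,0],0.04]]'; python3 -m creep '[[[0,0,0],[0,0,0],0.075],[[0,0,0],[0,0,0],0.08],[[0,0,0],[0,0,0],0.08],[[0,0,0],[0,0,0],0.08],[[0,0,0],[0,0,0],0.08]]'; python3 -m creep '[[[0,0,-0.02],[0,0,0],0.08],[[0,0,-0.03],[0,0,0],0.08],[[0,0,-0.04],[0,0,0],0.08],[[0,0,-0.04],[0,0,0],0.08],[[0,0,-0.03],[0,0,0],0.08]]'; python3 - <<'E'
from h import *
im,P=shot('wrist'); cv2.imwrite('pics/w4.png',im[:,:,::-1]); np.savez('w4.npz',a=P[0],b=P[1])
print(manip.state()['ee_pos'],[ (r['score'],world(P,r['location'])) for r in recognise('wrist','white_vial')])
E
```

```text
clock: 8.0
ee_pos: [0.4417, -0.177, 0.0239]
eef_rot: [0.001, 3.142, -0.0]
wrist_force: [-0.8, -0.4, 0.2]
finger_gap: 0.0636
gripper_force: 67.1
clock: 8.42
ee_pos: [0.4418, -0.177, 0.0238]
eef_rot: [0.001, 3.142, -0.0]
wrist_force: [-0.1, 0.2, 0.7]
finger_gap: 0.0802
gripper_force: 0.0
clock: 8.83
ee_pos: [0.442, -0.1771, 0.1867]
eef_rot: [0.001, 3.14, -0.001]
wrist_force: [1.2, -1.0, 0.6]
finger_gap: 0.0799
gripper_force: 0.0
[ 0.44426246 -0.17811741  0.19106822] [(0.72, array([ 0.43927214, -0.06526649,  0.09073926]))]
```

View pics/w4.png

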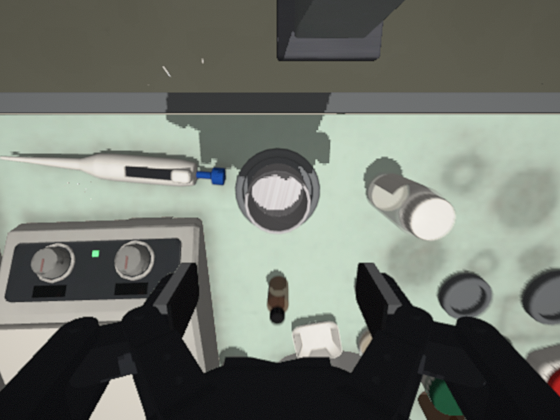

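The dish sits inside the large stand's ring. The vial cap is centred at (430,218), the small stand at (465,294), and the dish rim's columns are 245 to 311 with its bottom at row 232.

```bash
python3 - <<'E'
from h import *
d=np.load('w4.npz');P=(d['a'],d['b'])
print('vial',pix(P,430,218,.106),pix(P,404,218,.106),pix(P,456,218,.106)); print('S',pix(P,465,294,.016),pix(P,438,294,.016),pix(P,492,294,.016))
print('dish',pix(P,278,232,.056),pix(P,245,200,.056),pix(P,311,200,.056),'drop',pix(P,278,315,.069))
E
```

```text
vial [ 0.44094397 -0.05452566  0.106     ] [ 0.44094426 -0.07524883  0.106     ] [ 0.44094368 -0.03380526  0.106     ]
S [0.57038838 0.05336155 0.016     ] [0.57039631 0.0203522  0.016     ] [0.57038045 0.0863659  0.016     ]
dish [ 0.47293855 -0.17555335  0.056     ] [ 0.43997513 -0.20722709  0.056     ] [ 0.43997729 -0.14394139  0.056     ] drop [ 0.56061012 -0.17551335  0.069     ]
```

```bash
python3 -m creep '[[[0,0.02,0],[0,0,0],0.085],[[0,0.035,0],[0,0,0],0.085],[[0,0.035,0],[0,0,0],0.085],[[0,0.025,0],[0,0,0],0.085],[[0,0.008,0],[0,0,0],0.085]]'; python3 -m creep '[[[0,0,0],[0,0,0],0.085],[[0,0,0],[0,0,0],0.085]]'
```

```text
clock: 9.35
ee_pos: [0.4408, -0.0512, 0.1832]
eef_rot: [0.002, -3.14, -0.001]
wrist_force: [0.4, -0.4, -0.3]
finger_gap: 0.0851
gripper_force: 0.0
clock: 9.52
ee_pos: [0.4418, -0.054, 0.1835]
eef_rot: [0.002, -3.141, 0.0]
wrist_force: [0.3, -0.1, -0.4]
finger_gap: 0.0854
gripper_force: 0.0
```

Down 0.145 to TCP z ≈ 0.038, then grip.

```bash
python3 -m creep '[[[0,0,0.025],[0,0,0],0.085],[[0,0,0.035],[0,0,0],0.085],[[0,0,0.035],[0,0,0],0.085],[[0,0,0.03],[0,0,0],0.085],[[0,0,0.02],[0,0,0],0.085]]'; python3 -m creep '[[[0,0,0],[0,0,0],0.085],[[0,0,0],[0,0,0],0.02],[[0,0,0],[0,0,0],0.02],[[0,0,0],[0,0,0],0.02],[[0,0,0],[0,0,0],0.02]]'; python3 -m creep '[[[0,0,0],[0,0,0],0.02],[[0,0,0],[0,0,0],0.02],[[0,0,0],[0,0,0],0.02]]'
```

```text
clock: 9.93
ee_pos: [0.4408, -0.0551, 0.0362]
eef_rot: [-0.003, -3.14, -0.0]
wrist_force: [-0.4, -0.3, -0.3]
finger_gap: 0.0852
gripper_force: 0.0
clock: 10.35
ee_pos: [0.4429, -0.0544, 0.0403]
eef_rot: [0.001, 3.139, -0.001]
wrist_force: [-3.6, -1.5, 20.7]
finger_gap: 0.0426
gripper_force: 57.5
clock: 10.6
ee_pos: [0.4429, -0.0544, 0.0404]
eef_rot: [0.0, 3.139, -0.001]
wrist_force: [-1.9, -3.2, 11.4]
finger_gap: 0.0427
gripper_force: 58.9
```

```bash
python3 -m creep '[[[0,0,-0.015],[0,0,0],0.02],[[0,0,-0.03],[0,0,0],0.02],[[0,0,-0.035],[0,0,0],0.02],[[0,0,-0.035],[0,0,0],0.02],[[0,0,-0.015],[0,0,0],0.02]]'; python3 -m creep '[[[-0.01,0.02,0],[0,0,0],0.02],[[-0.014,0.035,0],[0,0,0],0.02],[[-0.014,0.035,0],[0,0,0],0.02],[[-0.014,0.035,0],[0,0,0],0.02],[[-0.005,0.01,0],[0,0,0],0.02]]'; python3 -m creep '[[[0,0,0],[0,0,0],0.02],[[0,0,0],[0,0,0],0.02],[[0,0,0],[0,0,0],0.02]]'; python3 - <<'E'
from h import *
im,P=shot('wrist'); cv2.imwrite('pics/w5.png',im[:,:,::-1]); np.savez('w5.npz',a=P[0],b=P[1])
print(manip.state()['ee_pos'],[ (r['score'],world(P,r['location'])) for r in recognise('wrist','stand_medium')])
E
```

```text
clock: 11.02
ee_pos: [0.4435, -0.0543, 0.1737]
eef_rot: [0.0, 3.136, -0.002]
wrist_force: [2.6, -0.5, 0.1]
finger_gap: 0.0424
gripper_force: 60.9
clock: 11.43
ee_pos: [0.5009, 0.0849, 0.1704]
eef_rot: [-0.002, 3.138, 0.002]
wrist_force: [-1.6, 0.1, -0.2]
finger_gap: 0.0424
gripper_force: 61.0
clock: 11.68
ee_pos: [0.4983, 0.0803, 0.1692]
eef_rot: [0.0, 3.142, -0.0]
wrist_force: [-0.3, -0.0, -1.5]
finger_gap: 0.0422
gripper_force: 61.0
[0.49827118 0.08002229 0.16915519] [(0.96, array([0.57223941, 0.18134103, 0.00342289]))]
```

View pics/w5.png

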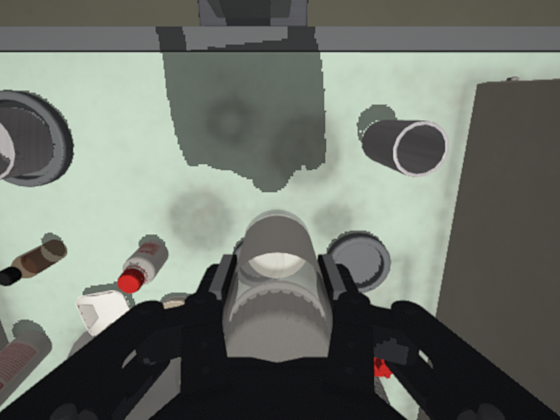

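The vial is held upright. The medium stand shows at about (357,262), the cup rim at (420,148) and the red cap at (130,281).

```bash
python3 - <<'E'
from h import *
d=np.load('w5.npz');P=(d['a'],d['b'])
print('M',pix(P,357,229,.016),pix(P,391,262,.016),pix(P,357,262,.016));print('cup',pix(P,420,148,.09),pix(P,393,148,.09),pix(P,447,148,.09),'red',pix(P,130,281,.067))
E
```

```text
M [0.53462668 0.16664848 0.016     ] [0.57390649 0.20769641 0.016     ] [0.57390488 0.16988347 0.016     ]
cup [0.44220351 0.18620011 0.09      ] [0.44220071 0.16632415 0.09      ] [0.44220631 0.20607523 0.09      ] red [ 0.56719802 -0.05726939  0.067     ]
```

```bash
python3 -m creep '[[[-0.015,0.018,0],[0,0,0],0.02],[[-0.024,0.027,0],[0,0,0],0.02],[[-0.022,0.027,0],[0,0,0],0.02],[[-0.015,0.0175,0],[0,0,0],0.02],[[0,0,0],[0,0,0],0.02]]'; python3 -m creep '[[[0,0,0.02],[0,0,0],0.02],[[0,0,0.03],[0,0,0],0.02],[[0,0,0.03],[0,0,0],0.02],[[0,0,0.018],[0,0,0],0.02],[[0,0,0],[0,0,0],0.02]]';python3 -m creep '[[[0,0,0],[0,0,0],0.02],[[0,0,0],[0,0,0],0.02]]'
```

```text
clock: 12.2
ee_pos: [0.5779, 0.1724, 0.169]
eef_rot: [0.0, 3.139, 0.002]
wrist_force: [-1.2, -0.8, -0.9]
finger_gap: 0.0424
gripper_force: 61.0
clock: 12.62
ee_pos: [0.5721, 0.1685, 0.0674]
eef_rot: [-0.003, -3.136, 0.002]
wrist_force: [-1.4, -0.6, 0.1]
finger_gap: 0.0426
gripper_force: 61.0
clock: 12.78
ee_pos: [0.5754, 0.1699, 0.072]
eef_rot: [0.002, 3.141, 0.0]
wrist_force: [-0.4, 0.0, 0.0]
finger_gap: 0.0427
gripper_force: 61.0
```

Underside is about 32 mm up. Rim contact would come at TCP 0.056 and the floor at 0.046.

```bash
python3 -m creep '[[[0.001,0,0.006],[0,0,0],0.02],[[0,0,0.006],[0,0,0],0.02],[[0,0,0.003],[0,0,0],0.02],[[0,0,0.002],[0,0,0],0.02],[[0,0,0],[0,0,0],0.02]]'; python3 -m creep '[[[0,0,0.002],[0,0,0],0.02],[[0,0,0.002],[0,0,0],0.02],[[0,0,0.001],[0,0,0],0.02],[[0,0,0],[0,0,0],0.02]]'
```

```text
clock: 13.2
ee_pos: [0.5739, 0.1705, 0.0536]
eef_rot: [-0.0, -3.142, 0.0]
wrist_force: [-0.3, 0.4, 0.4]
finger_gap: 0.0427
gripper_force: 61.1
clock: 13.53
ee_pos: [0.5744, 0.1706, 0.0488]
eef_rot: [0.001, 3.141, 0.0]
wrist_force: [3.8, 1.4, -1.9]
finger_gap: 0.0424
gripper_force: 61.2
```

```bash
python3 -m creep '[[[0,0,0.001],[0,0,0],0.02],[[0,0,0.001],[0,0,0],0.02],[[0,0,0],[0,0,0],0.02],[[0,0,0],[0,0,0],0.02]]'; python3 -m creep '[[[0,0,0.0005],[0,0,0],0.02],[[0,0,0],[0,0,0],0.02]]'
```

```text
clock: 13.87
ee_pos: [0.5744, 0.1706, 0.0469]
eef_rot: [0.001, 3.141, 0.0]
wrist_force: [4.0, 2.4, -0.3]
finger_gap: 0.0426
gripper_force: 61.2
clock: 14.03
ee_pos: [0.5744, 0.1706, 0.0465]
eef_rot: [0.001, 3.141, 0.0]
wrist_force: [4.2, 2.7, 1.9]
finger_gap: 0.0424
gripper_force: 61.5
```

```bash
python3 -m creep '[[[-0.0015,0.001,0],[0,0,0],0.02],[[0,0,0],[0,0,0],0.02],[[0,0,0],[0,0,0],0.02]]'; python3 -m creep '[[[0,0,0],[0,0,0],0.06],[[0,0,0],[0,0,0],0.07],[[0,0,0],[0,0,0],0.07],[[0,0,0],[0,0,0],0.07],[[0,0,0],[0,0,0],0.07]]'; python3 -m creep '[[[0,0,-0.02],[0,0,0],0.07],[[0,0,-0.03],[0,0,0],0.07],[[0,0,-0.04],[0,0,0],0.07],[[0,0,-0.035],[0,0,0],0.07],[[0,0,-0.02],[0,0,0],0.07]]'
```

```text
clock: 14.28
ee_pos: [0.5749, 0.1712, 0.0464]
eef_rot: [-0.0, -3.141, 0.001]
wrist_force: [-0.2, -2.7, 8.3]
finger_gap: 0.0426
gripper_force: 62.0
clock: 14.7
ee_pos: [0.5751, 0.1714, 0.0461]
eef_rot: [-0.001, -3.141, 0.0]
wrist_force: [0.3, 0.4, -0.1]
finger_gap: 0.0703
gripper_force: 0.0
clock: 15.12
ee_pos: [0.5764, 0.1718, 0.1951]
eef_rot: [0.0, 3.138, 0.001]
wrist_force: [0.9, -0.1, -0.3]
finger_gap: 0.07
gripper_force: 0.0
```

```bash
python3 -m creep '[[[0.003,-0.025,0],[0,0,0],0.07],[[0.006,-0.04,0],[0,0,0],0.07],[[0.006,-0.04,0],[0,0,0],0.07],[[0.006,-0.04,0],[0,0,0],0.07],[[0.006,-0.04,0],[0,0,0],0.07]]'; python3 -m creep '[[[0.003,-0.03,0],[0,0,0],0.07],[[0,-0.013,0],[0,0,0],0.07],[[0,0,0],[0,0,0],0.07],[[0,0,0],[0,0,0],0.07],[[0,0,0],[0,0,0],0.07]]'; python3 - <<'E'
from h import *
im,P=shot('wrist'); cv2.imwrite('pics/w6.png',im[:,:,::-1]); np.savez('w6.npz',a=P[0],b=P[1])
print(manip.state()['ee_pos'],[ (r['score'],world(P,r['location'])) for t in ('red_cap_bottle','stand_small') for r in recognise('wrist',t)])
E
```

```text
clock: 15.53
ee_pos: [0.5475, -0.015, 0.1914]
eef_rot: [0.001, -3.142, 0.0]
wrist_force: [1.1, -1.5, -0.4]
finger_gap: 0.0703
gripper_force: 0.0
clock: 15.95
ee_pos: [0.5454, -0.0557, 0.1912]
eef_rot: [-0.0, -3.141, -0.0]
wrist_force: [-0.0, 0.1, 1.0]
finger_gap: 0.0698
gripper_force: 0.0
[ 0.54533716 -0.05539917  0.19118868] [(0.95, array([ 0.56731245, -0.06008461,  0.04787497])), (0.3, array([ 0.56192282, -0.1724831 ,  0.04299132])), (0.91, array([0.57618506, 0.06172404, 0.01169127]))]
```

View pics/w6.png

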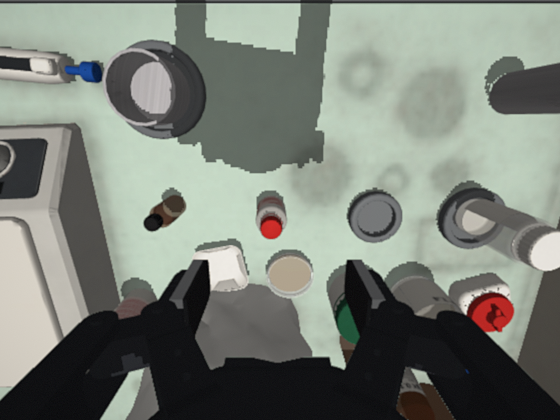

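The vial stands in the medium stand. The red cap is at (271,228), the small stand spans columns 348 to 402 and rows 189 to 242, and the bag's front edge is around row 285.

```bash
python3 - <<'E'
from h import *
d=np.load('w6.npz');P=(d['a'],d['b'])
print('red',pix(P,271,228,.067),pix(P,259,215,.03),pix(P,287,215,.03));print('S',pix(P,375,189,.016),pix(P,375,242,.016),pix(P,348,215,.016),pix(P,402,215,.016))
for z in (0,.1,.2):print('bag',pix(P,250,287,z),'foam',pix(P,232,285,z))
E
```

```text
red [ 0.56939233 -0.0608283   0.067     ] [ 0.56847525 -0.07453821  0.03      ] [ 0.56847936 -0.04418004  0.03      ]
S [0.542917   0.05312032 0.016     ] [0.60640392 0.05952994 0.016     ] [0.57314453 0.02553684 0.016     ] [0.57315284 0.08680966 0.016     ]
bag [ 0.67654355 -0.08991838  0.        ] foam [ 0.67358985 -0.11305335  0.        ]
bag [ 0.61374861 -0.07944808  0.1       ] foam [ 0.61168442 -0.0956159   0.1       ]
bag [ 0.55095366 -0.06897778  0.2       ] foam [ 0.54977899 -0.07817845  0.2       ]
```

```bash
python3 -m creep '[[[-0.012,-0.0025,0.02],[0,0,0],0.06],[[-0.012,-0.0025,0.035],[0,0,0],0.06],[[0,0,0.035],[0,0,0],0.06],[[0,0,0.035],[0,0,0],0.06],[[0,0,0.025],[0,0,0],0.06]]'; python3 -m creep '[[[0,0,0],[0,0,0],0.06],[[0,0,0],[0,0,0],0.06],[[0,0,0],[0,0,0],0.06]]'
```

```text
clock: 16.52
ee_pos: [0.5684, -0.0604, 0.0386]
eef_rot: [0.002, -3.14, -0.001]
wrist_force: [0.1, -0.9, 0.2]
finger_gap: 0.06
gripper_force: 0.0
clock: 16.77
ee_pos: [0.5702, -0.0612, 0.0426]
eef_rot: [-0.001, 3.14, -0.0]
wrist_force: [0.7, 0.3, -0.4]
finger_gap: 0.0597
gripper_force: 0.0
```

```bash
python3 -m creep '[[[0,0,0.01],[0,0,0],0.06],[[0,0,0.009],[0,0,0],0.06],[[0,0,0.004],[0,0,0],0.06],[[0,0,0],[0,0,0],0.06],[[0,0,0],[0,0,0],0.06]]'; python3 -m creep '[[[0,0,0],[0,0,0],0.02],[[0,0,0],[0,0,0],0.02],[[0,0,0],[0,0,0],0.02],[[0,0,0],[0,0,0],0.02],[[0,0,0],[0,0,0],0.02]]'; python3 -m creep '[[[0,0,0],[0,0,0],0.02],[[0,0,0],[0,0,0],0.02],[[0,0,0],[0,0,0],0.02]]'
```

```text
clock: 17.18
ee_pos: [0.5692, -0.0616, 0.0182]
eef_rot: [-0.001, -3.141, -0.0]
wrist_force: [0.4, 0.5, 0.3]
finger_gap: 0.0596
gripper_force: 0.0
clock: 17.6
ee_pos: [0.5695, -0.0616, 0.0188]
eef_rot: [0.001, 3.141, -0.0]
wrist_force: [-2.4, 0.1, 6.5]
finger_gap: 0.031
gripper_force: 58.9
clock: 17.85
ee_pos: [0.5695, -0.0616, 0.0189]
eef_rot: [0.001, 3.141, -0.0]
wrist_force: [-2.1, -1.5, 6.8]
finger_gap: 0.0306
gripper_force: 58.9
```

```bash
python3 -m creep '[[[0,0,-0.015],[0,0,0],0.02],[[0,0,-0.025],[0,0,0],0.02],[[0,0,-0.02],[0,0,0],0.02],[[-0.002,0.02,0],[0,0,0],0.02],[[-0.002,0.03,0],[0,0,0],0.02]]'; python3 -m creep '[[[0,0.03,0],[0,0,0],0.02],[[0,0.025,0],[0,0,0],0.02],[[0,0.013,0],[0,0,0],0.02],[[0,0,0],[0,0,0],0.02],[[0,0,0],[0,0,0],0.02]]';  python3 -m creep '[[[0,0,0.012],[0,0,0],0.02],[[0,0,0.015],[0,0,0],0.02],[[0,0,0.008],[0,0,0],0.02],[[0,0,0],[0,0,0],0.02],[[0,0,0],[0,0,0],0.02]]'
```

```text
clock: 18.27
ee_pos: [0.5746, -0.0129, 0.08]
eef_rot: [0.005, 3.138, -0.001]
wrist_force: [0.1, 0.3, -0.7]
finger_gap: 0.0305
gripper_force: 59.6
clock: 18.68
ee_pos: [0.5733, 0.0567, 0.0784]
eef_rot: [-0.002, 3.141, -0.0]
wrist_force: [0.3, -0.2, -1.0]
finger_gap: 0.0307
gripper_force: 59.6
clock: 19.1
ee_pos: [0.5729, 0.0557, 0.0426]
eef_rot: [-0.002, -3.14, 0.0]
wrist_force: [-0.1, -0.2, 0.3]
finger_gap: 0.0311
gripper_force: 59.6
```

```bash
python3 -m creep '[[[0,0.0005,0.004],[0,0,0],0.02],[[0,0,0.004],[0,0,0],0.02],[[0,0,0.003],[0,0,0],0.02],[[0,0,0.002],[0,0,0],0.02],[[0,0,0],[0,0,0],0.02]]'; python3 -m creep '[[[0,0,0.002],[0,0,0],0.02],[[0,0,0.001],[0,0,0],0.02],[[0,0,0],[0,0,0],0.02],[[0,0,0],[0,0,0],0.02]]'
```

```text
clock: 19.52
ee_pos: [0.5734, 0.057, 0.03]
eef_rot: [0.0, 3.142, 0.0]
wrist_force: [0.3, -0.1, -1.1]
finger_gap: 0.0309
gripper_force: 59.6
clock: 19.85
ee_pos: [0.5734, 0.057, 0.0273]
eef_rot: [0.0, 3.141, 0.0]
wrist_force: [0.9, 0.8, -1.2]
finger_gap: 0.0308
gripper_force: 59.6
```

Below the rim level with no side force, so it is in the well. I'll lower the rest, release and go up.

```bash
python3 -m creep '[[[0,0,0.0015],[0,0,0],0.02],[[0,0,0.001],[0,0,0],0.02],[[0,0,0],[0,0,0],0.02],[[0,0,0],[0,0,0],0.02]]'; python3 -m creep '[[[0,0,0],[0,0,0],0.04],[[0,0,0],[0,0,0],0.05],[[0,0,0],[0,0,0],0.055],[[0,0,0],[0,0,0],0.055],[[0,0,0],[0,0,0],0.055]]'; python3 -m creep '[[[0,0,-0.02],[0,0,0],0.055],[[0,0,-0.03],[0,0,0],0.055],[[0,0,-0.04],[0,0,0],0.055],[[0,0,-0.04],[0,0,0],0.055],[[0,0,-0.03],[0,0,0],0.055]]'
```

```text
clock: 20.18
ee_pos: [0.5735, 0.057, 0.0249]
eef_rot: [0.001, 3.141, 0.0]
wrist_force: [0.5, 1.2, 3.0]
finger_gap: 0.0309
gripper_force: 60.0
clock: 20.6
ee_pos: [0.5732, 0.0569, 0.0247]
eef_rot: [-0.001, -3.141, 0.0]
wrist_force: [-0.0, -0.1, -0.3]
finger_gap: 0.055
gripper_force: 0.0
clock: 21.02
ee_pos: [0.5737, 0.057, 0.1878]
eef_rot: [0.0, 3.14, 0.0]
wrist_force: [0.2, 0.9, 1.3]
finger_gap: 0.0548
gripper_force: 0.0
```

```bash
python3 -m creep '[[[0.015,0.015,0],[0,0,0],0.065],[[0.028,0.027,0],[0,0,0],0.065],[[0.028,0.027,0],[0,0,0],0.065],[[0.028,0.027,0],[0,0,0],0.065],[[0.016,0.014,0],[0,0,0],0.065]]'; python3 -m creep '[[[0,0,0],[0,0,0],0.065],[[0,0,0],[0,0,0],0.065],[[0,0,0],[0,0,0],0.065]]'; python3 - <<'E'
from h import *
im,P=shot('wrist'); cv2.imwrite('pics/w7.png',im[:,:,::-1]); np.savez('w7.npz',a=P[0],b=P[1])
print(manip.state()['ee_pos'],[ (r['score'],world(P,r['location'])) for r in recognise('wrist','steel_cup')])
E
```

```text
clock: 21.43
ee_pos: [0.4553, 0.1686, 0.1848]
eef_rot: [0.0, -3.14, -0.0]
wrist_force: [-0.5, 0.5, -0.2]
finger_gap: 0.0645
gripper_force: 0.0
clock: 21.68
ee_pos: [0.459, 0.1669, 0.185]
eef_rot: [-0.0, 3.141, 0.0]
wrist_force: [0.4, -0.4, 0.2]
finger_gap: 0.0654
gripper_force: 0.0
[0.45921969 0.16664727 0.1849101 ] [(0.7, array([0.44975719, 0.1833185 , 0.05465269])), (0.23, array([0.56289089, 0.04524513, 0.03429655]))]
```

View pics/w7.png

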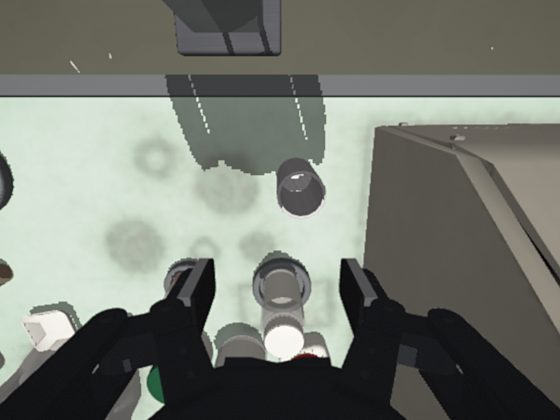

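The cup rim spans columns 276 to 327 with its bottom at row 219. The vial is upright in its stand.

```bash
python3 - <<'E'
from h import *
d=np.load('w7.npz');P=(d['a'],d['b'])
print(pix(P,302,193.5,.09),pix(P,302,219,.09),pix(P,276,193,.09),pix(P,327,193,.09))
E
```

```text
[0.44142086 0.18823601 0.09      ] [0.46374801 0.18881915 0.09      ] [0.44100009 0.16673333 0.09      ] [0.44099046 0.20888992 0.09      ]
```

```bash
python3 -m creep '[[[0.009,0.01,0],[0,0,0],0.075],[[0.008,0.01,0.02],[0,0,0],0.075],[[0,0,0.035],[0,0,0],0.075],[[0,0,0.03],[0,0,0],0.075],[[0,0,0.015],[0,0,0],0.075]]'; python3 -m creep '[[[0,0,0],[0,0,0],0.075],[[0,0,0],[0,0,0],0.075],[[0,0,0],[0,0,0],0.075]]'
```

```text
clock: 22.2
ee_pos: [0.4408, 0.1861, 0.082]
eef_rot: [-0.002, -3.139, 0.001]
wrist_force: [-0.8, 0.2, 0.3]
finger_gap: 0.0751
gripper_force: 0.0
clock: 22.45
ee_pos: [0.4424, 0.1868, 0.0856]
eef_rot: [0.002, 3.141, 0.0]
wrist_force: [-0.1, -0.6, 0.9]
finger_gap: 0.0751
gripper_force: 0.0
```

```bash
python3 -m creep '[[[0,0,0.015],[0,0,0],0.075],[[0,0,0.015],[0,0,0],0.075],[[0,0,0.008],[0,0,0],0.075],[[0,0,0],[0,0,0],0.075],[[0,0,0],[0,0,0],0.075]]'; python3 -m creep '[[[0,0,0],[0,0,0],0.02],[[0,0,0],[0,0,0],0.02],[[0,0,0],[0,0,0],0.02],[[0,0,0],[0,0,0],0.02],[[0,0,0],[0,0,0],0.02]]'; python3 -m creep '[[[0,0,0],[0,0,0],0.02],[[0,0,0],[0,0,0],0.02],[[0,0,0],[0,0,0],0.02]]'
```

```text
clock: 22.87
ee_pos: [0.4417, 0.187, 0.0474]
eef_rot: [0.001, 3.141, 0.0]
wrist_force: [-0.5, 0.0, 0.6]
finger_gap: 0.0752
gripper_force: 0.0
clock: 23.28
ee_pos: [0.4419, 0.1871, 0.0478]
eef_rot: [0.0, 3.14, 0.001]
wrist_force: [-2.1, -0.6, 15.5]
finger_gap: 0.0412
gripper_force: 58.6
clock: 23.53
ee_pos: [0.4419, 0.1872, 0.0478]
eef_rot: [0.0, 3.14, 0.001]
wrist_force: [-3.3, -0.9, 14.7]
finger_gap: 0.0412
gripper_force: 58.6
```

```bash
python3 -m creep '[[[0,0,-0.015],[0,0,0],0.02],[[0,0,-0.03],[0,0,0],0.02],[[0,0,-0.035],[0,0,0],0.02],[[0,0,-0.03],[0,0,0],0.02],[[0,-0.02,0],[0,0,0],0.02]]'; python3 -m creep '[[[0,-0.035,0],[0,0,0],0.02],[[0,-0.038,0],[0,0,0],0.02],[[0,-0.038,0],[0,0,0],0.02],[[0,-0.038,0],[0,0,0],0.02],[[0,-0.038,0],[0,0,0],0.02]]'; python3 -m creep '[[[0,-0.03,0],[0,0,0],0.02],[[0,-0.02,0],[0,0,0],0.02],[[0,0,0],[0,0,0],0.02],[[0,0,0],[0,0,0],0.02],[[0,0,0],[0,0,0],0.02]]'; python3 - <<'E'
from h import *
im,P=shot('wrist'); cv2.imwrite('pics/w8.png',im[:,:,::-1]); np.savez('w8.npz',a=P[0],b=P[1])
print(manip.state()['ee_pos'],[ (r['score'],world(P,r['location'])) for r in recognise('wrist','steel_dish')])
E
```

```text
clock: 23.95
ee_pos: [0.4446, 0.1695, 0.1622]
eef_rot: [-0.002, 3.133, 0.005]
wrist_force: [2.2, 0.2, -0.7]
finger_gap: 0.0412
gripper_force: 61.0
clock: 24.37
ee_pos: [0.4409, -0.0216, 0.1573]
eef_rot: [-0.0, 3.141, -0.0]
wrist_force: [1.1, 0.4, -1.2]
finger_gap: 0.0411
gripper_force: 61.0
clock: 24.78
ee_pos: [0.4411, -0.0697, 0.1569]
eef_rot: [-0.001, -3.142, -0.0]
wrist_force: [-0.3, 0.2, -1.1]
finger_gap: 0.0412
gripper_force: 61.1
[ 0.44114139 -0.06935361  0.15692285] [(0.89, array([ 0.44642763, -0.18441457,  0.02615704]))]
```

View pics/w8.png

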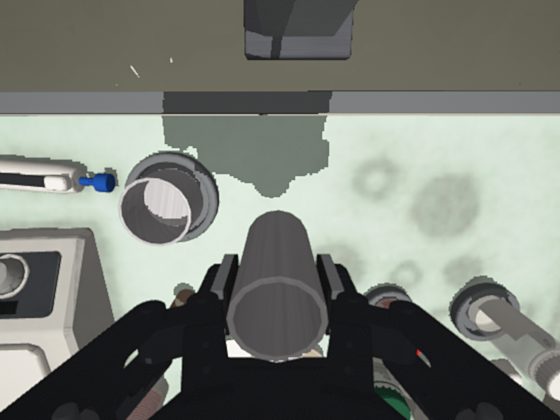

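The cup is held level. The dish rim spans columns 119 to 191 and rows about 174 to 245, so its centre is near (155,210).

```bash
python3 - <<'E'
from h import *
d=np.load('w8.npz');P=(d['a'],d['b'])
print(pix(P,155,245,.056),pix(P,155,174,.056),pix(P,119,210,.056),pix(P,191,210,.056))
E
```

```text
[ 0.47247935 -0.17852734  0.056     ] [ 0.40823123 -0.17040346  0.056     ] [ 0.43955156 -0.20543731  0.056     ] [ 0.43960086 -0.14329563  0.056     ]
```

```bash
python3 -m creep '[[[0,-0.02,0],[0,0,0],0.02],[[0,-0.033,0],[0,0,0],0.02],[[0,-0.033,0],[0,0,0],0.02],[[0,-0.02,0],[0,0,0],0.02],[[0,0,0],[0,0,0],0.02]]'; python3 -m creep '[[[0,0,0.02],[0,0,0],0.02],[[0,0,0.015],[0,0,0],0.02],[[0,0,0],[0,0,0],0.02],[[0,0,0],[0,0,0],0.02]]'
```

```text
clock: 25.3
ee_pos: [0.4421, -0.1783, 0.157]
eef_rot: [0.001, 3.14, -0.002]
wrist_force: [0.4, -0.2, -1.0]
finger_gap: 0.0414
gripper_force: 61.2
clock: 25.63
ee_pos: [0.4408, -0.1748, 0.1215]
eef_rot: [0.001, -3.14, -0.001]
wrist_force: [-0.5, -0.2, -0.6]
finger_gap: 0.0407
gripper_force: 61.2
```

```bash
python3 -m creep '[[[0,0,0.015],[0,0,0],0.02],[[0,0,0.018],[0,0,0],0.02],[[0,0,0.015],[0,0,0],0.02],[[0,0,0.006],[0,0,0],0.02],[[0,0,0],[0,0,0],0.02]]'; python3 -m creep '[[[0,0,0.002],[0,0,0],0.02],[[0,0,0.002],[0,0,0],0.02],[[0,0,0.001],[0,0,0],0.02],[[0,0,0],[0,0,0],0.02],[[0,0,0],[0,0,0],0.02]]'
```

```text
clock: 26.05
ee_pos: [0.4411, -0.1754, 0.0675]
eef_rot: [0.001, -3.14, -0.001]
wrist_force: [0.0, 0.1, -0.9]
finger_gap: 0.0409
gripper_force: 61.2
clock: 26.47
ee_pos: [0.4415, -0.1761, 0.0632]
eef_rot: [0.001, 3.141, -0.0]
wrist_force: [-0.5, -0.4, -0.6]
finger_gap: 0.0409
gripper_force: 61.2
```

```bash
python3 -m creep '[[[0,0,0.002],[0,0,0],0.02],[[0,0,0.002],[0,0,0],0.02],[[0,0,0],[0,0,0],0.02],[[0,0,0],[0,0,0],0.02]]'; python3 -m creep '[[[0,0,0.001],[0,0,0],0.02],[[0,0,0.0005],[0,0,0],0.02],[[0,0,0],[0,0,0],0.02]]'
```

```text
clock: 26.8
ee_pos: [0.4411, -0.176, 0.0586]
eef_rot: [-0.001, -3.141, -0.0]
wrist_force: [-0.5, 0.6, 0.0]
finger_gap: 0.0412
gripper_force: 61.2
clock: 27.05
ee_pos: [0.4414, -0.1761, 0.0578]
eef_rot: [0.001, 3.141, -0.0]
wrist_force: [-3.0, 0.2, 15.0]
finger_gap: 0.0411
gripper_force: 62.7
```

Floor contact at 0.0578 as predicted. Release and retreat.

```bash
python3 -m creep '[[[0,0,-0.0005],[0,0,0],0.055],[[0,0,0],[0,0,0],0.065],[[0,0,0],[0,0,0],0.07],[[0,0,0],[0,0,0],0.07],[[0,0,0],[0,0,0],0.07]]'; python3 -m creep '[[[0,0,-0.02],[0,0,0],0.07],[[0,0,-0.03],[0,0,0],0.07],[[0,0,-0.04],[0,0,0],0.07],[[0,0,-0.04],[0,0,0],0.07],[[0,0,-0.03],[0,0,0],0.07]]'; python3 -m creep '[[[0,0.02,-0.01],[0,0,0],0.07],[[0,0.03,0],[0,0,0],0.07],[[0,0.03,0],[0,0,0],0.07],[[0,0.03,0],[0,0,0],0.07],[[0,0.02,0],[0,0,0],0.07]]'; python3 -m creep '[[[0,0,0],[0,0,0],0.07],[[0,0,0],[0,0,0],0.07],[[0,0,0],[0,0,0],0.07]]'; python3 - <<'E'
from h import *
shot('wrist','w9.png'); shot('side','side2.png')
a=cv2.imread('pics/side2.png')[95:325,160:350]; cv2.imwrite('pics/side2c.png',cv2.resize(a,(495,598),interpolation=cv2.INTER_CUBIC))
E
```

```text
clock: 27.47
ee_pos: [0.4413, -0.176, 0.0577]
eef_rot: [-0.001, -3.142, -0.0]
wrist_force: [0.9, -0.0, 0.3]
finger_gap: 0.0701
gripper_force: 0.0
clock: 27.88
ee_pos: [0.4414, -0.1761, 0.2207]
eef_rot: [0.0, 3.14, -0.001]
wrist_force: [1.0, -1.6, 0.7]
finger_gap: 0.0699
gripper_force: 0.0
clock: 28.3
ee_pos: [0.4408, -0.044, 0.2279]
eef_rot: [0.0, 3.142, 0.001]
wrist_force: [0.8, 0.4, -0.7]
finger_gap: 0.0699
gripper_force: 0.0
clock: 28.55
ee_pos: [0.4414, -0.0462, 0.2278]
eef_rot: [-0.001, 3.142, -0.0]
wrist_force: [1.1, -0.3, -0.8]
finger_gap: 0.0698
gripper_force: 0.0
```

View pics/w9.png

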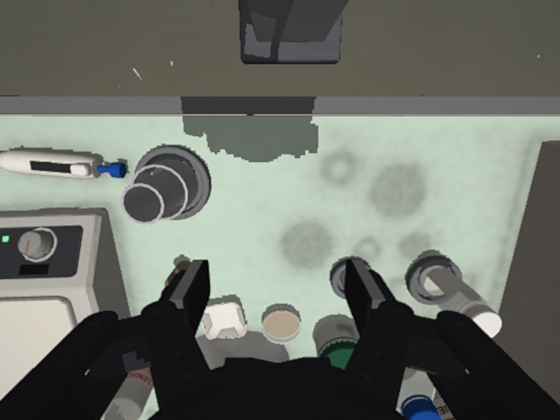

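View pics/side2c.png

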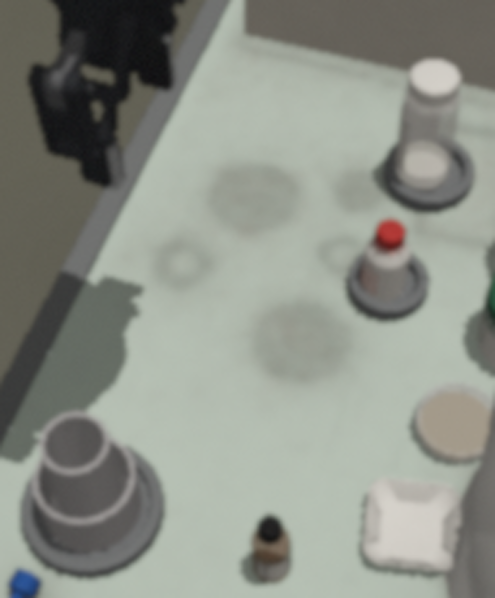

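The two final views agree. The cup stands in the dish, which is in the large stand at (90,490) in the side crop. The vial (430,120) and the red-capped bottle (388,260) are upright in their stands, and the dropper (270,545) hasn't moved.

```bash
python3 -c "
from station import manip
print(manip.finish_job())"
```

```text
the job is handed in; nothing more can be done
None
```

I handed the job in at about 29 s; the last pictures show the dish in the large stand with the cup inside it, the vial and red-capped bottle upright in their stands, and the brown dropper still standing where it was.

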